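# Index the sensor table by three handwheel turns and lock it

## Robot

A 7-joint arm with a two-finger parallel gripper is mounted at the origin on the work surface. World frame = base frame: x ahead of the robot, y to its left, z up, the work surface at z = 0. Lengths are in m, angles in degrees, forces in N, time in s.
With the tool pointing down it reaches from about 0.425 to 0.875 m from the base axis. Payload 4.7 kg.
Tool frame: the origin (TCP) lies on the centre line of the jaws, within the pads' length; the fingertips stand 19 mm ahead of it and the grasp point (between the pads) is the TCP; z points along the fingers, y is the line along which they close (so a half turn about z gives the same grasp; the last joint's range is limited). The gripper opens to 87 mm and grips with 3 to 60 N. Pads are 19 mm wide; open, the fingers measure 117 mm over their backs; the gripper's body (75 mm by 190 mm) begins 51 mm behind the grasp point.
Start: joints at [76.897, 18.392, -4.016, 83.108, 1.295, 78.541, -3.26], TCP at [0.156, -0.631, 0.207] pointing down, gripper open.
Joint ranges: [-163.93, 163.93], [-17.29, 119.83], [-79.2, 71.16], [3.27, 140.29], [-89.18, 269.18], [5.43, 117.66], [-154.24, 154.24]. Speed limits (degrees/s): [147.25, 147.25, 180, 180, 180, 180, 180].

## Interface

Orientations are given as [roll, pitch, yaw] about the fixed x, y, z axes, in that order (R = Rz(yaw) Ry(pitch) Rx(roll)).
In Python, from cell import env, imaging gives the robot as it stands.
- The arm moves only by the shell command python3 -m crank 'ROWS' [OPENING] [FORCE]. ROWS is JSON, a list of rows, each an object of numbers: "x", "y", "z": the shift along the tool's x, y, z in m; "turn": the turn about the tool's z in rad. In form: [{"x": .., "y": .., "z": .., "turn": ..}, ...]. A call has 1 to 12 rows; each row is the pose to reach, as a shift and turn from the pose commanded when the call began, along the tool's axes at that moment; what a row does not reach only later rows make up. A row lasts 1/8 s, in which the tool goes at most 62.5 mm and 10.7 degrees, less where a joint would pass 70% of its speed; a pose out of reach is approached as far as the arm can. A call with a gripper value outside its range is refused whole. OPENING is the finger opening in m, from 0 to 0.087, set as the call begins (- or left out, the last holds). The fingers move at their own pace and stop on an object; FORCE is the grip in N (left out, the last holds). Time passes only in rows, so rows that repeat a pose let the fingers close. It gives the time, the measured TCP pose, the force, the opening and the grip force at its end, in the units of the state.
- env.get_obs(): the state, without advancing time (a new reading comes with each control period).
- imaging.read_camera(name): name is "scene" or "top" or "wrist"; returns the picture (384x512x3 uint8, red, green, blue); there is no depth.
- imaging.get_calibration(name): a dict with "camera_matrix" (3x3 intrinsics, pixels), "position" and "attitude" of the camera in the world. Camera axes: x right, y up, looking along -z (the intrinsics and any distortion apply to the point x, -y, -z); pixel columns grow to the right and rows downward; lengths in m; the calibration is good to about 2 mm. A picture is of the moment at which its call begins: read the wrist's pose just before it. get_calibration takes no time and is no camera call; for the wrist camera it gives the pose at the moment of the call.
- env.sign_off(): hands the job in; it is judged then, once.
The state is a dict: "time_s": time; "qpos": joint angles; "joint_velocities": joint speeds; "effort": joint torques, N m; "tool_pos": TCP position; "tool_rot": TCP orientation; "force": force on the tool from outside, world axes, zero at the start; "wrist_torque": the same for the moment, N m; "grip_width": finger opening in m; "grasp_force": force on a finger pad.
Only numpy, scipy, OpenCV 4.12 (cv2) and the standard library are available. Lean on these libraries where they do the work, as an engineer would, in place of code of your own. Each camera call takes 0.05 s, during which the arm holds its last target. There are 200 camera calls.

## Task

Wind the crank wheel of the test fixture exactly three full turns clockwise (seen from above) from where it stands, without dragging its sprung knob hard in or out. Then take the lock pin (tall slim head) from the rack, put it through the wheel's hole and, pressing only lightly, ease the wheel a little to and fro with it until it drops into the hidden lock hole below; leave it fully home, let go, and leave everything else where it is.

Things in the scene. Friction and masses are not known exactly. Their poses are not given: they have to be found in the camera images.
- fixture: aluminium test fixture bolted to the bench; origin on the bench under the wheel's upright axis, z up. Base x -110 to 110, y -90 to 310 mm, 15 mm thick. Round index housing under the crank wheel, radius 86, top 90 mm up. Round table, radius 95, top 79 mm up, centred at x 0, y 210, carries a sensor up to 105 mm high; a motor at x 60 to 110, y 200 is 73 mm high
- axis_top (a point): top centre of the crank wheel's hub (32 mm wide), on its fixed upright axis, 112 mm above the bench. The steel wheel is a disc of radius 84 mm, 92 to 102 mm above the bench; its own friction holds it where it is left
- knob_mid (a point): middle of the wheel's upright black round knob, 27 mm across, 46 mm high (106 to 152 mm above the bench), opposite the wheel's hole. It spins freely; a weak grip slips off. It sits on a sprung slide, at rest 65 mm from the axis: 1 mm in or out per 8 N; more than 2.5 mm (20 N) overloads it. The wheel has no stops and turns with about 4 to 6 N here
- rim_screw (a point): small screw head on the rim of the round table, 85 mm from that table's centre, at 82 mm height. A 180:1 worm turns the table clockwise 2 degrees for each clockwise wheel turn, so that this point creeps about 3 mm along the fixture's +x per turn, from x = 0
- rack: white plastic pin rack, fixed, 60 x 160 x 40 mm high, origin under its centre; two holes 14 mm wide and 36 mm deep at y = -50 and +50 mm, one with the lock pin, one with a bolt
- pin_head (a point): centre of the lock pin's head, an upright cylinder 20 mm across, 34 high; below it a shaft 12 mm across, 30 mm long, tapered to 8 mm over the last 4 mm. This point is 17 mm above the shoulder, 47 above the tip. In the rack the shoulder rests on top; standing on the steel under the wheel this point is 137, fully home 119 mm above the bench. Pressing over 30 N on the wheel or below harms it
- bolt_head (a point): centre of the flat head, 38 mm across and 9 mm high, of a clamp bolt that stands in the other rack hole; not needed
- module: grey ribbed sensor module lying on the bench, 75 x 100 x 27 mm, origin under its centre; leave it
- driver: screwdriver lying on the bench; leave it
- stepper: spare black stepper motor standing on the bench, 57 x 57 x 84 mm, origin under its centre; leave it
- wheel_hole (a point): upper mouth of the 13.5 mm hole through the 10 mm thick crank wheel, 102 mm above the bench, 50 mm from the axis; it turns with the wheel. At the start it lies along the fixture's +x. Hidden under the wheel is one lock hole (14 mm wide, 18 radially) at that radius, up to 0.24 rad (12 mm) to either side of the start bearing; elsewhere the pin's tip meets flat steel 90 mm above the bench

How it is judged:
By the outcome, as a careful person would: the job done as asked, in the order asked, and still so for the second after the job is handed in, with the robot touching nothing.
It also fails if it takes over 72 s, if anything falls off the work surface, if the arm or the gripper's body presses on something with over 40 N, if the wrist force passes 120 N, or if a joint passes its speed limit or range.

## Working session

There is one attempt and no reset: what is moved stays moved. The work goes in short steps, Python scripts to look and compute and a shell command to move; the robot and the scene stay as the last step left them, time stands still between calls to the robot, and variables do not carry over. Pictures are saved under pics/ and viewed, at most 10 in all, crops included, and the job is handed in when it is done.

```bash
mkdir -p pics; ls
python3 - <<'E'
from cell import env, imaging
import cv2,numpy as np
o=env.get_obs(); print({k:np.round(v,3).tolist() for k,v in o.items()})
for n in ("scene","top"):
    c=imaging.get_calibration(n); print(n,c)
    cv2.imwrite(f"pics/{n}0.png",imaging.read_camera(n)[...,::-1])
E
```

```text
pics
{'time_s': 0.0, 'qpos': [76.896, 18.438, -4.016, 83.175, 1.296, 78.541, -3.26], 'joint_velocities': [-0.019, -0.007, 0.081, -0.066, -0.023, -0.128, 0.024], 'effort': [-0.0, -49.129, -0.404, -31.254, -0.064, 0.044, 0.0], 'tool_pos': [0.156, -0.63, 0.206], 'tool_rot': [-179.891, 0.007, 13.914], 'force': [0.439, 0.489, 0.171], 'wrist_torque': [-0.022, -0.01, 0.015], 'grasp_force': 0.0, 'grip_width': 0.087}
scene {'camera_matrix': array([[353.89987019,   0.        , 257.77155298],
       [  0.        , 353.89987019, 194.07363266],
       [  0.        ,   0.        ,   1.        ]]), 'position': array([ 0.8713594 , -0.46985402,  0.81842424]), 'attitude': array([39.62158077, -0.91753862, 40.64085926])}
top {'camera_matrix': array([[452.86839863,   0.        , 254.66015664],
       [  0.        , 452.86839863, 195.52045079],
       [  0.        ,   0.        ,   1.        ]]), 'position': array([0.15560403, 0.00835653, 1.54870467]), 'attitude': array([ 12.40880461,  -0.31872049, -88.25974021])}
```

View pics/scene0.png

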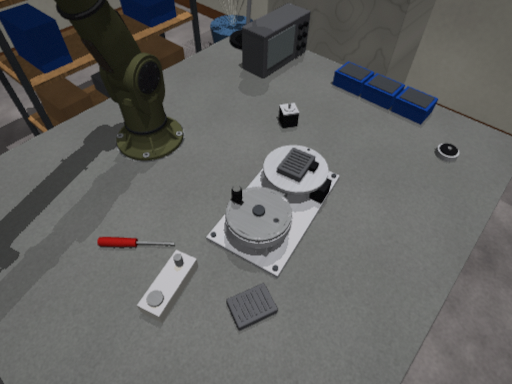

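View pics/top0.png

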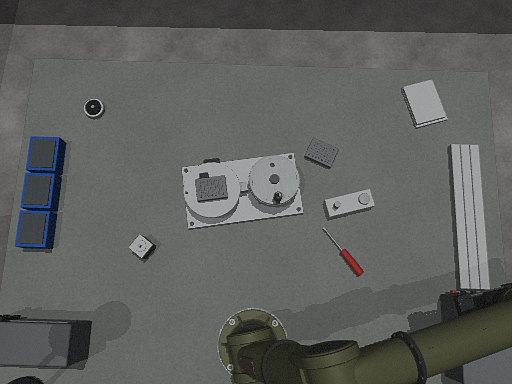

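```bash
cat > h.py <<'E'
import numpy as np,cv2
from scipy.spatial.transform import Rotation as R
from cell import env, imaging
def rot(c):
    a=np.asarray(c["attitude"]); return R.from_euler("xyz",a,degrees=True).as_matrix()
def ray(c,uv):
    K=c["camera_matrix"]; d=np.linalg.inv(K)@[uv[0],uv[1],1]
    return np.array(c["position"]), rot(c)@(d*[1,-1,-1])
def at(c,uv,z):
    p,d=ray(c,uv); return p+d*(z-p[2])/d[2]
def proj(c,P):
    q=(rot(c).T@(np.array(P)-c["position"]))*[1,-1,-1]; u=c["camera_matrix"]@q; return u[:2]/u[2]
def tri(c1,a,c2,b):
    p,d=ray(c1,a);q,e=ray(c2,b); s=np.linalg.lstsq(np.c_[d,-e],q-p,rcond=None)[0]
    A,B=p+s[0]*d,q+s[1]*e; return (A+B)/2,np.linalg.norm(A-B)
E
python3 - <<'E'
from h import *
np.set_printoptions(precision=4,suppress=True)
s,t=(imaging.get_calibration(n) for n in("scene","top"))
for n,a,b,z in(("hub",(259,209),(274,179),.112),("knob",(237,187),(278,196),.152),("hole",(277,220),(272,165),.102),("pin",(178,258),(337,205),.074),("bolt",(154,298),(364,199),.049)):
    print(n,at(s,a,z),at(t,b,z),*tri(s,a,t,b))
w=imaging.get_calibration("wrist");o=env.get_obs();print(w,o["tool_pos"])
Rt=R.from_euler("xyz",o["tool_rot"],degrees=True).as_matrix()
print("cam in tool",Rt.T@(w["position"]-o["tool_pos"]),"view dir in tool",Rt.T@rot(w)@[0,0,-1])
E
```

```text
hub [ 0.5329 -0.0534  0.112 ] [ 0.5292 -0.0517  0.112 ] [ 0.5306 -0.0514  0.1079] 0.0010456561291258292
knob [ 0.4665 -0.061   0.152 ] [ 0.4638 -0.0638  0.152 ] [ 0.4651 -0.0623  0.1515] 0.0038644176349051373
hole [ 0.5839 -0.0441  0.102 ] [ 0.5796 -0.0444  0.102 ] [ 0.5816 -0.0434  0.0987] 0.0031210633392129497
pin [ 0.4652 -0.2682  0.074 ] [ 0.4566 -0.2644  0.074 ] [ 0.4591 -0.2659  0.0633] 0.0012132737543790306
bolt [ 0.4884 -0.3649  0.049 ] [ 0.4853 -0.3608  0.049 ] [ 0.4861 -0.3632  0.0433] 0.00212948397249484
{'camera_matrix': array([[329.8426,   0.    , 256.2472],
       [  0.    , 329.8426, 185.0667],
       [  0.    ,   0.    ,   1.    ]]), 'position': array([ 0.2367, -0.6112,  0.3838]), 'attitude': array([-17.5741,   0.1   , -76.1116])} [ 0.1561 -0.6304  0.2063]
cam in tool [ 0.0828  0.0004 -0.1776] view dir in tool [-0.3018 -0.0001  0.9534]
```

```bash
python3 -m crank '[{"x":0.02,"y":-0.02,"z":-0.02},{"x":0.06,"y":-0.06,"z":-0.05,"turn":0.02},{"x":0.1,"y":-0.105,"z":-0.054,"turn":0.04},{"x":0.14,"y":-0.15,"z":-0.054,"turn":0.06},{"x":0.18,"y":-0.195,"z":-0.054,"turn":0.08},{"x":0.22,"y":-0.24,"z":-0.054,"turn":0.094},{"x":0.26,"y":-0.285,"z":-0.054,"turn":0.094},{"x":0.30,"y":-0.33,"z":-0.054,"turn":0.094},{"x":0.34,"y":-0.372,"z":-0.054,"turn":0.094},{"x":0.38,"y":-0.415,"z":-0.054,"turn":0.094},{"x":0.415,"y":-0.452,"z":-0.054,"turn":0.094},{"x":0.437,"y":-0.477,"z":-0.054,"turn":0.094}]' 0.087
python3 -m crank '[{"x":0},{"x":0},{"x":0}]' 0.05
python3 - <<'E'
from h import *
c=imaging.get_calibration("wrist");im=imaging.read_camera("wrist");cv2.imwrite("pics/w1.png",im[...,::-1]);np.savez("w1.npz",im=im,**c)
print(env.get_obs()["tool_pos"],env.get_obs()["tool_rot"],env.get_obs()["force"])
for P in((.5306,-.0514,.112),(.4651,-.0623,.152),(.5816,-.0434,.102)):print(proj(c,P))
E
```

```text
[ 0.15613282 -0.63052953  0.20642034] [-1.79918450e+02  6.23513602e-03  1.39147663e+01] [0.8629626  0.41339553 0.16808667]
[ -913.43229974 -1009.49596925]
[-1112.6951002   -982.25058957]
[ -956.97438931 -1200.80558648]invalid input
invalid input
```

View pics/w1.png

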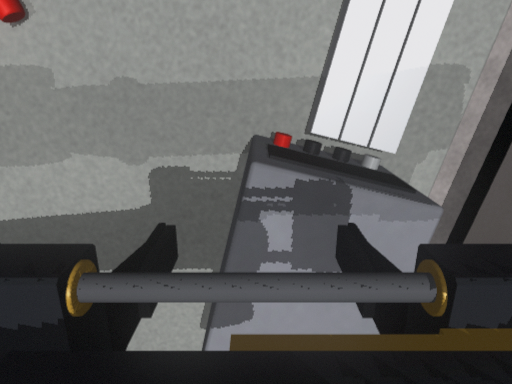

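The wrist picture shows only a grey instrument below the start pose; the move was refused, probably because every row needs all four keys.

```bash
python3 -m crank '[{"x":0.0,"y":0.0,"z":-0.04,"turn":0},{"x":0.05,"y":-0.05,"z":-0.054,"turn":0.02},{"x":0.1,"y":-0.105,"z":-0.054,"turn":0.04},{"x":0.14,"y":-0.15,"z":-0.054,"turn":0.06},{"x":0.18,"y":-0.195,"z":-0.054,"turn":0.08},{"x":0.22,"y":-0.24,"z":-0.054,"turn":0.094},{"x":0.26,"y":-0.285,"z":-0.054,"turn":0.094},{"x":0.30,"y":-0.33,"z":-0.054,"turn":0.094},{"x":0.34,"y":-0.372,"z":-0.054,"turn":0.094},{"x":0.38,"y":-0.415,"z":-0.054,"turn":0.094},{"x":0.415,"y":-0.452,"z":-0.054,"turn":0.094},{"x":0.437,"y":-0.477,"z":-0.054,"turn":0.094}]' 0.087
python3 -m crank '[{"x":0,"y":0,"z":0,"turn":0},{"x":0,"y":0,"z":0,"turn":0},{"x":0,"y":0,"z":0,"turn":0}]' 0.05
python3 - <<'E'
from h import *
c=imaging.get_calibration("wrist");im=imaging.read_camera("wrist");cv2.imwrite("pics/w2.png",im[...,::-1]);np.savez("w2.npz",im=im,**c)
print(env.get_obs()["tool_pos"],env.get_obs()["tool_rot"],env.get_obs()["force"])
for P in((.5306,-.0514,.112),(.4651,-.0623,.152),(.5816,-.0434,.102)):print(proj(c,P))
E
```

```text
time_s: 1.65
tool_pos: [0.4665, -0.0599, 0.2613]
tool_rot: [180.0, -0.0, 8.7]
force: [-0.2, -0.4, 0.2]
grip_width: 0.087
grasp_force: 0.0
time_s: 2.02
tool_pos: [0.4652, -0.0644, 0.2611]
tool_rot: [180.0, 0.0, 8.4]
force: [0.8, -0.5, -0.3]
grip_width: 0.0649
grasp_force: 0.0
[ 0.46528752 -0.06426076  0.26112769] [1.79984774e+02 2.11063606e-02 8.37852789e+00] [-0.03268675 -0.15795851  0.6075751 ]
[252.23322953  98.3273806 ]
[253.4158935  176.44946393]
[251.60712895  41.08846897]
```

View pics/w2.png

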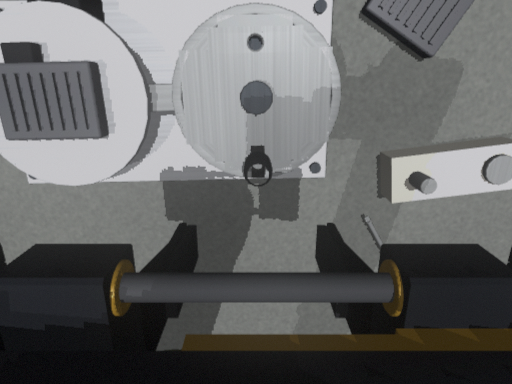

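The wrist picture shows the wheel: hub at (257,97), hole at (255,42), knob top at about (258,168), pin at (424,184).

Run:
```python
from h import *
np.set_printoptions(precision=4,suppress=True)
d=np.load("w2.npz");im=d["im"];c={k:d[k] for k in("camera_matrix","position","attitude")}
g=cv2.cvtColor(im,cv2.COLOR_RGB2GRAY)
for th in(70,100):
    n,l,st,ce=cv2.connectedComponentsWithStats(((g<th)).astype(np.uint8))
    for i in range(1,n):
        x,y,w,h,a=st[i]
        if a>40 and y<200 and 180<x<340: print(th,st[i],ce[i],[at(c,ce[i],z) for z in(.112,.102,.152)][0 if y>60 else 1])
cv2.imwrite("pics/crop.png",cv2.resize(im[0:200,160:350,::-1],None,fx=3,fy=3,interpolation=cv2.INTER_CUBIC))
```

```text
70 [244 146  28  41 653] [257.4349 164.3185] [ 0.4669 -0.0659  0.112 ]
100 [314   0  12  14 130] [319.4308   6.3   ] [ 0.6196 -0.1006  0.102 ]
100 [248  34  15  16 174] [254.8506  41.4828] [ 0.5817 -0.0465  0.102 ]
100 [240  81  33  35 857] [255.9557  97.4959] [ 0.5319 -0.0548  0.112 ]
100 [309 162  11  11  85] [314.3882 167.3059] [ 0.4723 -0.1239  0.112 ]
```

View pics/crop.png

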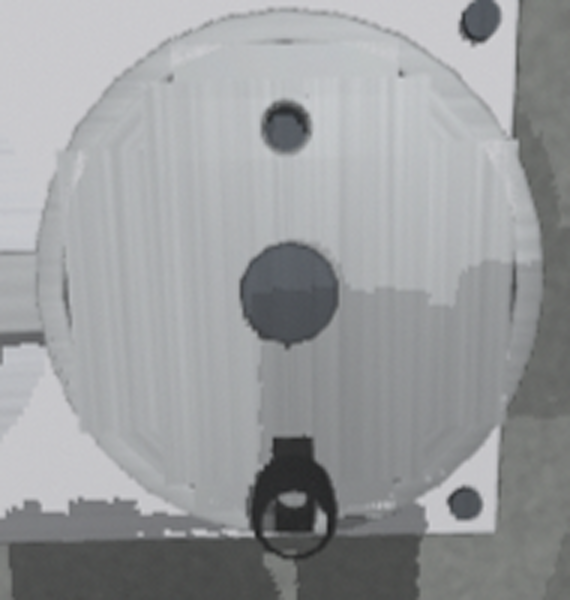

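The crop shows the hub at (256,97.5), hole at (255,42) and the knob's top ring centred about (257.3,171) in full-image pixels.

Run:
```python
from h import *
np.set_printoptions(precision=4,suppress=True)
d=np.load("w2.npz");c={k:d[k] for k in("camera_matrix","position","attitude")}
k=at(c,(257.3,171),.152);h=at(c,(256,97.5),.112);o=at(c,(254.85,41.5),.102)
for v in(k-h,o-h,o-k):print(v,np.hypot(*v[:2]),np.degrees(np.arctan2(v[1],v[0])))
print(k)
t=env.get_obs();Rt=R.from_euler("xyz",t["tool_rot"],degrees=True).as_matrix();print(Rt.T@(np.r_[k[:2],.133]-t["tool_pos"]))
```

```text
[-0.0612 -0.0102  0.04  ] 0.062067747307150214 -170.57210487628646
[ 0.0498  0.0084 -0.01  ] 0.05050833388290977 9.56585904691976
[ 0.111   0.0186 -0.05  ] 0.11257600045937152 9.489793951974528
[ 0.4707 -0.065   0.152 ]
[0.0052 0.0015 0.1281]
```

```bash
python3 -m crank '[{"x":0.0035,"y":0.0015,"z":0.02,"turn":-0.02},{"x":0.0035,"y":0.0015,"z":0.055,"turn":-0.02},{"x":0.0035,"y":0.0015,"z":0.09,"turn":-0.02},{"x":0.0035,"y":0.0015,"z":0.115,"turn":-0.02},{"x":0.0035,"y":0.0015,"z":0.128,"turn":-0.02},{"x":0.0035,"y":0.0015,"z":0.128,"turn":-0.02}]' 0.05
python3 -m crank '[{"x":0,"y":0,"z":0,"turn":0},{"x":0,"y":0,"z":0,"turn":0},{"x":0,"y":0,"z":0,"turn":0},{"x":0,"y":0,"z":0,"turn":0},{"x":0,"y":0,"z":0,"turn":0}]' 0.0 45
python3 - <<'E'
import numpy as np
for t0 in(0,120,240):
    t=np.radians(t0+np.arange(10,121,10));a=np.radians(t0)
    print(",".join('{"x":%.4f,"y":%.4f,"z":0,"turn":0}'%(x,y) for x,y in zip(.065*(np.cos(a)-np.cos(t)),-.065*(np.sin(t)-np.sin(a)))))
E
```

```text
time_s: 2.82
tool_pos: [0.4689, -0.0642, 0.1328]
tool_rot: [-180.0, 0.1, 9.6]
force: [-0.1, 0.6, 0.8]
grip_width: 0.0502
grasp_force: 0.0
time_s: 3.45
tool_pos: [0.4697, -0.0645, 0.1335]
tool_rot: [179.9, -0.0, 9.6]
force: [0.4, -1.8, 0.5]
grip_width: 0.0187
grasp_force: 41.3
{"x":0.0010,"y":-0.0113,"z":0,"turn":0},{"x":0.0039,"y":-0.0222,"z":0,"turn":0},{"x":0.0087,"y":-0.0325,"z":0,"turn":0},{"x":0.0152,"y":-0.0418,"z":0,"turn":0},{"x":0.0232,"y":-0.0498,"z":0,"turn":0},{"x":0.0325,"y":-0.0563,"z":0,"turn":0},{"x":0.0428,"y":-0.0611,"z":0,"turn":0},{"x":0.0537,"y":-0.0640,"z":0,"turn":0},{"x":0.0650,"y":-0.0650,"z":0,"turn":0},{"x":0.0763,"y":-0.0640,"z":0,"turn":0},{"x":0.0872,"y":-0.0611,"z":0,"turn":0},{"x":0.0975,"y":-0.0563,"z":0,"turn":0}
{"x":0.0093,"y":0.0065,"z":0,"turn":0},{"x":0.0173,"y":0.0145,"z":0,"turn":0},{"x":0.0238,"y":0.0238,"z":0,"turn":0},{"x":0.0286,"y":0.0341,"z":0,"turn":0},{"x":0.0315,"y":0.0450,"z":0,"turn":0},{"x":0.0325,"y":0.0563,"z":0,"turn":0},{"x":0.0315,"y":0.0676,"z":0,"turn":0},{"x":0.0286,"y":0.0785,"z":0,"turn":0},{"x":0.0238,"y":0.0888,"z":0,"turn":0},{"x":0.0173,"y":0.0981,"z":0,"turn":0},{"x":0.0093,"y":0.1061,"z":0,"turn":0},{"x":0.0000,"y":0.1126,"z":0,"turn":0}
{"x":-0.0103,"y":0.0048,"z":0,"turn":0},{"x":-0.0212,"y":0.0077,"z":0,"turn":0},{"x":-0.0325,"y":0.0087,"z":0,"turn":0},{"x":-0.0438,"y":0.0077,"z":0,"turn":0},{"x":-0.0547,"y":0.0048,"z":0,"turn":0},{"x":-0.0650,"y":0.0000,"z":0,"turn":0},{"x":-0.0743,"y":-0.0065,"z":0,"turn":0},{"x":-0.0823,"y":-0.0145,"z":0,"turn":0},{"x":-0.0888,"y":-0.0238,"z":0,"turn":0},{"x":-0.0936,"y":-0.0341,"z":0,"turn":0},{"x":-0.0965,"y":-0.0450,"z":0,"turn":0},{"x":-0.0975,"y":-0.0563,"z":0,"turn":0}
```

Run:
```python
from h import *
o=env.get_obs();print(o["grip_width"],o["grasp_force"],o["force"])
a=imaging.read_camera("wrist")[60:380,96:416];b=imaging.read_camera("scene")[140:260,180:320]
b=cv2.resize(b,(373,320),interpolation=cv2.INTER_CUBIC)
cv2.imwrite("pics/g1.png",np.hstack([a,b])[...,::-1])
```

```text
0.018692672476524112 41.29263496957719 [ 0.40329832 -1.82317173  0.54838544]
```

View pics/g1.png

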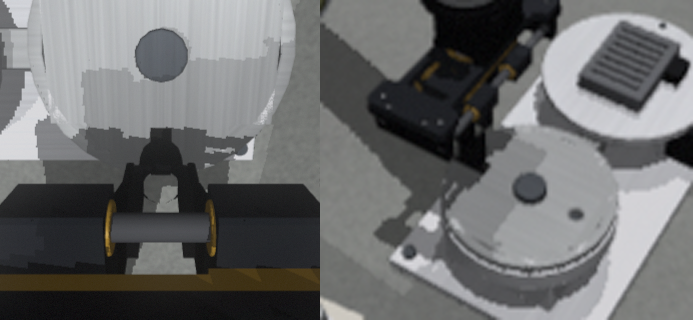

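The picture shows the knob between or just ahead of the fingers, at crop (160,155), which is (256,215) in the full image; the hub is at (257,115). The gap of 18.7 mm is less than 27, so I'll check this with projection.

Run:
```python
from h import *
np.set_printoptions(precision=4,suppress=True)
c=imaging.get_calibration("wrist");o=env.get_obs();p=o["tool_pos"];print(c["position"],p)
print("hub now",at(c,(257,115),.112))
u=np.array([np.cos(np.radians(9.5)),np.sin(np.radians(9.5))])
for n,d,z in(("tcp",0,.1335),("tcp@152",0,.152),("tip+x edge",.0095,.114),("padtop",.0095,.15)):print(n,proj(c,np.r_[p[:2]+d*u,z]))
for x in(.469,.475,.48,.485):
  print(x,[proj(c,(x,-.0548+(x-.5319)*.167,z)).round() for z in(.106,.13,.152)])
im=imaging.read_camera("wrist");g=cv2.cvtColor(im,cv2.COLOR_RGB2GRAY)
print(g[180:300:4,256])
im=im[180:300,196:316];cv2.imwrite("pics/g2.png",cv2.resize(np.clip(im.astype(float)*2.5,0,255).astype(np.uint8)[...,::-1],None,fx=5,fy=5,interpolation=cv2.INTER_CUBIC))
```

```text
[ 0.5513 -0.0509  0.3111] [ 0.4698 -0.0645  0.1335]
hub now [ 0.5324 -0.0548  0.112 ]
tcp [255.588 228.122]
tcp@152 [255.5584 242.8309]
tip+x edge [255.6379 201.4407]
padtop [255.5899 225.0055]
0.469 [array([257., 212.]), array([257., 227.]), array([257., 244.])]
0.475 [array([257., 203.]), array([257., 218.]), array([257., 234.])]
0.48 [array([257., 196.]), array([257., 210.]), array([257., 225.])]
0.485 [array([257., 189.]), array([257., 202.]), array([257., 216.])]
[146 145  72  46  46  38  37  32  32  29  28  29  28  26  77  77  80  76
  77  93 137 131 134  83  49  63  72  78  81  77]
```

View pics/g2.png

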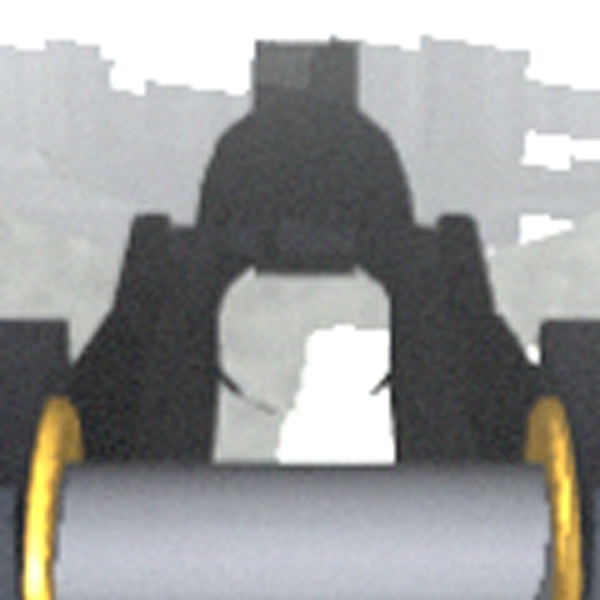

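```bash
python3 -m crank '[{"x":0.0003,"y":-0.0057,"z":0,"turn":0},{"x":0.0010,"y":-0.0113,"z":0,"turn":0},{"x":0.0039,"y":-0.0222,"z":0,"turn":0},{"x":0.0087,"y":-0.0325,"z":0,"turn":0}]'
```

```text
time_s: 4.1
tool_pos: [0.4728, -0.0302, 0.1334]
tool_rot: [179.9, -0.0, 9.7]
force: [1.8, -5.0, 1.7]
grip_width: 0.0185
grasp_force: 41.5
```

```bash
python3 -m crank '[{"x":0.0065,"y":-0.0093,"z":0,"turn":0},{"x":0.0145,"y":-0.0173,"z":0,"turn":0},{"x":0.0238,"y":-0.0238,"z":0,"turn":0},{"x":0.0341,"y":-0.0286,"z":0,"turn":0},{"x":0.0450,"y":-0.0315,"z":0,"turn":0},{"x":0.0563,"y":-0.0325,"z":0,"turn":0},{"x":0.0676,"y":-0.0315,"z":0,"turn":0},{"x":0.0785,"y":-0.0286,"z":0,"turn":0},{"x":0.0888,"y":-0.0238,"z":0,"turn":0}]'; python3 -c "
from h import *
print(env.get_obs()['tool_pos'])"
```

```text
time_s: 5.22
tool_pos: [0.5541, 0.0088, 0.1333]
tool_rot: [-180.0, 0.3, 9.7]
force: [-6.3, -3.3, 8.1]
grip_width: 0.0184
grasp_force: 42.8
[0.55408261 0.00882369 0.1332636 ]
```

```bash
python3 -m crank '[{"x":0.0091,"y":0.0068,"z":-0.0003,"turn":0},{"x":0.0170,"y":0.0148,"z":-0.0005,"turn":0},{"x":0.0235,"y":0.0240,"z":-0.0005,"turn":0},{"x":0.0282,"y":0.0342,"z":-0.0005,"turn":0},{"x":0.0311,"y":0.0451,"z":-0.0005,"turn":0},{"x":0.0321,"y":0.0563,"z":-0.0005,"turn":0},{"x":0.0311,"y":0.0675,"z":-0.0005,"turn":0},{"x":0.0282,"y":0.0784,"z":-0.0005,"turn":0},{"x":0.0234,"y":0.0886,"z":-0.0005,"turn":0},{"x":0.0170,"y":0.0978,"z":-0.0005,"turn":0},{"x":0.0090,"y":0.1058,"z":-0.0005,"turn":0},{"x":-0.0002,"y":0.1122,"z":-0.0005,"turn":0}]'
```

```text
time_s: 6.72
tool_pos: [0.5746, -0.1044, 0.1337]
tool_rot: [179.9, -0.0, 9.6]
force: [4.6, 1.6, -3.6]
grip_width: 0.0185
grasp_force: 40.4
```

```bash
python3 -m crank '[{"x":-0.0101,"y":0.0049,"z":0.0002,"turn":0},{"x":-0.0210,"y":0.0079,"z":0.0002,"turn":0},{"x":-0.0323,"y":0.0088,"z":0.0002,"turn":0},{"x":-0.0436,"y":0.0079,"z":0.0002,"turn":0},{"x":-0.0545,"y":0.0049,"z":0.0002,"turn":0},{"x":-0.0647,"y":0.0002,"z":0.0002,"turn":0},{"x":-0.0740,"y":-0.0063,"z":0.0002,"turn":0},{"x":-0.0819,"y":-0.0143,"z":0.0002,"turn":0},{"x":-0.0884,"y":-0.0236,"z":0.0002,"turn":0},{"x":-0.0932,"y":-0.0338,"z":0.0002,"turn":0},{"x":-0.0961,"y":-0.0447,"z":0.0002,"turn":0},{"x":-0.0971,"y":-0.0559,"z":0.0002,"turn":0}]'
```

```text
time_s: 8.22
tool_pos: [0.4693, -0.0631, 0.1335]
tool_rot: [180.0, 0.0, 9.7]
force: [1.9, -4.4, -2.0]
grip_width: 0.0187
grasp_force: 40.9
```

```bash
python3 -m crank '[{"x":0.0011,"y":-0.0112,"z":0,"turn":0},{"x":0.0040,"y":-0.0221,"z":0,"turn":0},{"x":0.0088,"y":-0.0323,"z":0,"turn":0},{"x":0.0153,"y":-0.0415,"z":0,"turn":0},{"x":0.0233,"y":-0.0495,"z":0,"turn":0},{"x":0.0325,"y":-0.0559,"z":0,"turn":0},{"x":0.0427,"y":-0.0607,"z":0,"turn":0},{"x":0.0536,"y":-0.0636,"z":0,"turn":0},{"x":0.0648,"y":-0.0646,"z":0,"turn":0},{"x":0.0760,"y":-0.0636,"z":0,"turn":0},{"x":0.0868,"y":-0.0606,"z":0,"turn":0},{"x":0.0970,"y":-0.0558,"z":0,"turn":0}]'
```

```text
time_s: 9.72
tool_pos: [0.5538, 0.0087, 0.1333]
tool_rot: [-179.9, 0.3, 9.7]
force: [-5.9, -2.1, 5.3]
grip_width: 0.0184
grasp_force: 42.3
```

```bash
python3 -m crank '[{"x":0.0092,"y":0.0065,"z":-0.0002,"turn":0},{"x":0.0172,"y":0.0144,"z":-0.0002,"turn":0},{"x":0.0237,"y":0.0236,"z":-0.0002,"turn":0},{"x":0.0284,"y":0.0338,"z":-0.0002,"turn":0},{"x":0.0313,"y":0.0447,"z":-0.0002,"turn":0},{"x":0.0323,"y":0.0559,"z":-0.0002,"turn":0},{"x":0.0313,"y":0.0671,"z":-0.0002,"turn":0},{"x":0.0284,"y":0.0780,"z":-0.0002,"turn":0},{"x":0.0236,"y":0.0882,"z":-0.0002,"turn":0},{"x":0.0172,"y":0.0974,"z":-0.0002,"turn":0},{"x":0.0092,"y":0.1054,"z":-0.0002,"turn":0},{"x":0.0,"y":0.1118,"z":-0.0002,"turn":0}]'
```

```text
time_s: 11.22
tool_pos: [0.5745, -0.1045, 0.1337]
tool_rot: [179.9, -0.0, 9.6]
force: [4.2, 1.8, -4.4]
grip_width: 0.0186
grasp_force: 40.3
```

```bash
python3 -m crank '[{"x":-0.0101,"y":0.0048,"z":0.0002,"turn":0},{"x":-0.0210,"y":0.0078,"z":0.0002,"turn":0},{"x":-0.0323,"y":0.0088,"z":0.0002,"turn":0},{"x":-0.0436,"y":0.0078,"z":0.0002,"turn":0},{"x":-0.0545,"y":0.0048,"z":0.0002,"turn":0},{"x":-0.0647,"y":0.0001,"z":0.0002,"turn":0},{"x":-0.0740,"y":-0.0063,"z":0.0002,"turn":0},{"x":-0.0819,"y":-0.0143,"z":0.0002,"turn":0},{"x":-0.0884,"y":-0.0236,"z":0.0002,"turn":0},{"x":-0.0932,"y":-0.0338,"z":0.0002,"turn":0},{"x":-0.0961,"y":-0.0447,"z":0.0002,"turn":0},{"x":-0.0970,"y":-0.0559,"z":0.0002,"turn":0}]'
```

```text
time_s: 12.72
tool_pos: [0.4693, -0.0633, 0.1336]
tool_rot: [180.0, 0.0, 9.7]
force: [2.2, -4.2, -2.7]
grip_width: 0.0186
grasp_force: 40.8
```

```bash
python3 -m crank '[{"x":0.0011,"y":-0.0112,"z":0,"turn":0},{"x":0.0040,"y":-0.0221,"z":0,"turn":0},{"x":0.0088,"y":-0.0323,"z":0,"turn":0},{"x":0.0153,"y":-0.0415,"z":0,"turn":0},{"x":0.0233,"y":-0.0495,"z":0,"turn":0},{"x":0.0325,"y":-0.0559,"z":0,"turn":0},{"x":0.0427,"y":-0.0607,"z":0,"turn":0},{"x":0.0536,"y":-0.0636,"z":0,"turn":0},{"x":0.0648,"y":-0.0646,"z":0,"turn":0},{"x":0.0760,"y":-0.0636,"z":0,"turn":0},{"x":0.0868,"y":-0.0606,"z":0,"turn":0},{"x":0.0970,"y":-0.0558,"z":0,"turn":0}]'
```

```text
time_s: 14.22
tool_pos: [0.5538, 0.0087, 0.1334]
tool_rot: [-179.9, 0.3, 9.7]
force: [-6.7, -1.8, 5.4]
grip_width: 0.0186
grasp_force: 42.3
```

```bash
python3 -m crank '[{"x":0.0092,"y":0.0065,"z":-0.0002,"turn":0},{"x":0.0172,"y":0.0144,"z":-0.0002,"turn":0},{"x":0.0237,"y":0.0236,"z":-0.0002,"turn":0},{"x":0.0284,"y":0.0338,"z":-0.0002,"turn":0},{"x":0.0313,"y":0.0447,"z":-0.0002,"turn":0},{"x":0.0323,"y":0.0559,"z":-0.0002,"turn":0},{"x":0.0313,"y":0.0671,"z":-0.0002,"turn":0},{"x":0.0284,"y":0.0780,"z":-0.0002,"turn":0},{"x":0.0236,"y":0.0882,"z":-0.0002,"turn":0},{"x":0.0172,"y":0.0974,"z":-0.0002,"turn":0},{"x":0.0092,"y":0.1054,"z":-0.0002,"turn":0},{"x":0.0,"y":0.1118,"z":-0.0002,"turn":0}]'
```

```text
time_s: 15.72
tool_pos: [0.5744, -0.1045, 0.1337]
tool_rot: [179.9, -0.0, 9.6]
force: [4.0, 2.0, -5.8]
grip_width: 0.0189
grasp_force: 40.2
```

```bash
python3 -m crank '[{"x":-0.0101,"y":0.0048,"z":0.0002,"turn":0},{"x":-0.0210,"y":0.0078,"z":0.0002,"turn":0},{"x":-0.0323,"y":0.0088,"z":0.0002,"turn":0},{"x":-0.0436,"y":0.0078,"z":0.0002,"turn":0},{"x":-0.0545,"y":0.0048,"z":0.0002,"turn":0},{"x":-0.0647,"y":0.0001,"z":0.0002,"turn":0},{"x":-0.0740,"y":-0.0063,"z":0.0002,"turn":0},{"x":-0.0819,"y":-0.0143,"z":0.0002,"turn":0},{"x":-0.0884,"y":-0.0236,"z":0.0002,"turn":0},{"x":-0.0932,"y":-0.0338,"z":0.0002,"turn":0},{"x":-0.0961,"y":-0.0447,"z":0.0002,"turn":0},{"x":-0.0970,"y":-0.0545,"z":0.0002,"turn":0}]'
python3 -m crank '[{"x":0,"y":0,"z":0,"turn":0},{"x":0,"y":0,"z":0,"turn":0},{"x":0,"y":0,"z":0,"turn":0}]'
python3 - <<'E'
from h import *
np.set_printoptions(precision=4,suppress=True)
c=imaging.get_calibration("wrist");g=cv2.cvtColor(imaging.read_camera("wrist"),cv2.COLOR_RGB2GRAY)
for th in(85,100):
    n,l,st,ce=cv2.connectedComponentsWithStats(((g<th)).astype(np.uint8))
    for i in range(1,n):
        x,y,w,h,a=st[i]
        if 60<a<3000 and y<180 and 150<x<370: print(th,st[i],ce[i],at(c,ce[i],.112),at(c,ce[i],.102))
E
```

```text
time_s: 17.23
tool_pos: [0.4695, -0.0647, 0.1336]
tool_rot: [180.0, 0.0, 9.7]
force: [1.9, -3.0, -3.4]
grip_width: 0.0182
grasp_force: 40.8
time_s: 17.6
tool_pos: [0.4696, -0.0636, 0.1334]
tool_rot: [-179.8, 0.0, 9.7]
force: [-1.0, 3.8, 1.3]
grip_width: 0.0187
grasp_force: 41.4
85 [250  14  23  19 144] [262.8125  19.875 ] [ 0.5831 -0.0482  0.112 ] [ 0.5847 -0.0481  0.102 ]
85 [249 135  25   7  76] [261.9079 138.0526] [ 0.5193 -0.059   0.112 ] [ 0.5176 -0.0594  0.102 ]
100 [250  13  23  25 245] [260.8163  22.9551] [ 0.5815 -0.0474  0.112 ] [ 0.583  -0.0473  0.102 ]
100 [ 233   88   53   54 1105] [259.8145 122.0661] [ 0.5285 -0.0561  0.112 ] [ 0.5273 -0.0564  0.102 ]
```

```bash
python3 -m crank '[{"x":0,"y":0,"z":0,"turn":0},{"x":0,"y":0,"z":0,"turn":0},{"x":0,"y":0,"z":0,"turn":0}]' 0.05
python3 -m crank '[{"x":0,"y":0,"z":-0.03,"turn":0},{"x":-0.0035,"y":0,"z":-0.08,"turn":0.02},{"x":-0.0035,"y":-0.0015,"z":-0.128,"turn":0.02},{"x":-0.0035,"y":-0.0015,"z":-0.128,"turn":0.02},{"x":-0.0035,"y":-0.0015,"z":-0.128,"turn":0.02}]'
cat > wh.py <<'E'
from h import *
np.set_printoptions(precision=4,suppress=True)
import sys
def look(c,im):
    g=cv2.cvtColor(im,cv2.COLOR_RGB2GRAY)
    n,l,st,ce=cv2.connectedComponentsWithStats((g<100).astype(np.uint8)); P={}
    for i in range(1,n):
        x,y,w,h,a=st[i]
        if 120<a<300 and y<100 and 200<x<300: P["hole"]=at(c,ce[i],.102)
        if 500<a<1500 and y<140 and 200<x<300: P["hub"]=at(c,ce[i],.112)
    v=P["hole"]-P["hub"]; print(P,np.hypot(*v[:2]),np.degrees(np.arctan2(v[1],v[0])))
d=np.load("w2.npz");look({k:d[k] for k in("camera_matrix","position","attitude")},d["im"])
c=imaging.get_calibration("wrist");im=imaging.read_camera("wrist");np.savez("w3.npz",im=im,**c);look(c,im)
a=d["im"][0:200];cv2.imwrite("pics/cmp.png",np.vstack([a,im[:200]])[:,:440,::-1])
E
python3 wh.py
```

```text
time_s: 18.02
tool_pos: [0.4698, -0.0664, 0.1335]
tool_rot: [179.9, 0.0, 9.6]
force: [0.1, 0.3, 0.7]
grip_width: 0.0411
grasp_force: 0.0
time_s: 18.65
tool_pos: [0.4658, -0.065, 0.2609]
tool_rot: [180.0, 0.0, 8.5]
force: [-0.4, 0.4, -1.3]
grip_width: 0.0497
grasp_force: 0.0
{'hole': array([ 0.5817, -0.0465,  0.102 ]), 'hub': array([ 0.5319, -0.0548,  0.112 ])} 0.050518598684421004 9.516784795143588
{'hole': array([ 0.5817, -0.0475,  0.102 ]), 'hub': array([ 0.5314, -0.0549,  0.112 ])} 0.05077364164489551 8.382395973079024
```

View pics/cmp.png

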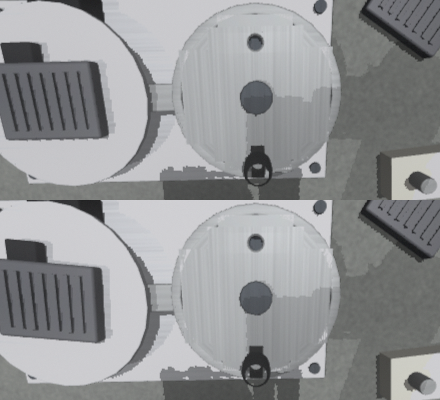

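The comparison shows the table turned by about 6° (three turns) and the wheel back at its start bearing within about 1°. On to the pin.

```bash
python3 -m crank '[{"x":-0.008,"y":0.045,"z":0,"turn":-0.01},{"x":-0.018,"y":0.095,"z":0.01,"turn":-0.02},{"x":-0.028,"y":0.145,"z":0.03,"turn":-0.02},{"x":-0.035,"y":0.185,"z":0.05,"turn":-0.02},{"x":-0.0367,"y":0.198,"z":0.06,"turn":-0.02},{"x":-0.0367,"y":0.198,"z":0.06,"turn":-0.02},{"x":-0.0367,"y":0.198,"z":0.06,"turn":-0.02}]'
python3 - <<'E'
from h import *
np.set_printoptions(precision=4,suppress=True)
c=imaging.get_calibration("wrist");im=imaging.read_camera("wrist");np.savez("w4.npz",im=im,**c);o=env.get_obs();print(o["tool_pos"],o["tool_rot"])
print(proj(c,(.459,-.266,.074)));cv2.imwrite("pics/w4.png",im[...,::-1])
E
```

```text
time_s: 19.58
tool_pos: [0.4601, -0.2638, 0.202]
tool_rot: [-180.0, -0.0, 9.8]
force: [0.2, 0.5, 0.3]
grip_width: 0.05
grasp_force: 0.0
[ 0.4602 -0.2639  0.2023] [179.9623  -0.0474   9.8418]
[257.9701 172.7682]
```

View pics/w4.png

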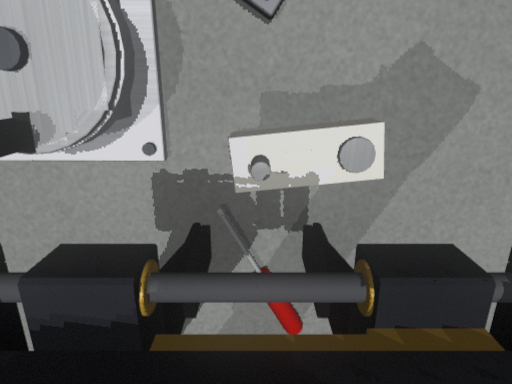

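The picture shows the pin's head at about (261,172) and the bolt at (357,155), on the white rack.

Run:
```python
from h import *
np.set_printoptions(precision=4,suppress=True,linewidth=200)
d=np.load("w4.npz");im=d["im"];c={k:d[k] for k in("camera_matrix","position","attitude")}
for z in(.04,.074):print(z,proj(c,(.459,-.266,z)),proj(c,(.459,-.276,z)),proj(c,(.469,-.266,z)))
print(cv2.cvtColor(im,cv2.COLOR_RGB2GRAY)[150:188,244:280:2])
```

```text
0.04 [257.8161 164.2332] [267.1077 165.7963] [259.4525 155.1036]
0.074 [257.9701 172.7682] [268.2108 174.4772] [259.7769 162.7762]
[[214 214 214 213 213 213 212 213 213 212 214 214 213 213 214 214 214 214]
 [213 214 213 212 213 212 212 214 213 213 212 213 213 213 214 213 212 214]
 [213 214 212 213 214 214 213 214 214 212 213 213 213 212 213 213 214 213]
 [214 214 213 214 213 213 213 212 214 213 213 213 214 213 213 213 214 214]
 [213 213 212 213 213 213 209 187 173 185 214 213 214 214 215 214 214 215]
 [213 213 214 213 213 206 165 121  83 117 178 213 214 213 215 215 214 214]
 [213 213 212 213 213 172  78  82  83  83 102 194 215 214 213 213 214 214]
 [214 214 213 211 206 108  77  79  83  82  84 144 213 214 213 214 214 212]
 [213 214 213 212 183  76  80  81  84  85  83  94 195 214 214 215 212 214]
 [214 213 213 212 135  79  80  83  85  86  86  83 147 214 214 214 214 214]
 [213 214 213 209  86  78  80  84  83  84  84  86 109 214 214 212 214 213]
 [214 213 213 197  73  78  81  86 100  97  86  84 101 213 212 214 214 214]
 [213 213 214 191  72  77 104 127 141 137 110  86  97 212 215 213 213
[... 1181 characters left out ...]
140 150 148 148 150 150]
 [148 149 149 148 149 134 143 142 143 131  88 130 149 149 151 151 149 150]
 [148 149 149 149 149 146 146 136 140 135 121 149 150 150 150 150 150 149]
 [148 149 148 150 148 149 148 139 145 148 149 151 148 148 148 150 150 149]
 [149 148 149 150 149 148 148 149 149 149 149 150 149 149 148 151 149 149]
 [148 158 179 149 148 150 150 149 148 150 149 148 149 149 149 149 150 148]
 [171 167 213 179 180 180 173 149 148 149 149 148 150 148 150 149 149 149]
 [204 189 213 211 212 211 206 179 148 149 148 149 149 149 149 149 148 149]
 [188 194 212 211 188 187 188 206 147 148 148 149 148 150 149 148 149 147]
 [147 157 187 188 147 149 149 180 149 149 148 149 149 148 148 149 147 149]]
```

Run:
```python
from h import *
np.set_printoptions(precision=4,suppress=True)
d=np.load("w4.npz");c={k:d[k] for k in("camera_matrix","position","attitude")}
p=at(c,(260.8,171),.074);o=env.get_obs();Rt=R.from_euler("xyz",o["tool_rot"],degrees=True).as_matrix();print(p,Rt.T@(np.r_[p[:2],.066]-o["tool_pos"]))
```

```text
[ 0.4612 -0.2684  0.074 ] [0.0001 0.0045 0.1363]
```

```bash
python3 -m crank '[{"x":0,"y":0.0045,"z":0.03,"turn":0},{"x":0,"y":0.0045,"z":0.07,"turn":0},{"x":0,"y":0.0045,"z":0.105,"turn":0},{"x":0,"y":0.0045,"z":0.127,"turn":0},{"x":0,"y":0.0045,"z":0.136,"turn":0},{"x":0,"y":0.0045,"z":0.136,"turn":0},{"x":0,"y":0.0045,"z":0.136,"turn":0}]' 0.045
python3 -m crank '[{"x":0,"y":0,"z":0,"turn":0},{"x":0,"y":0,"z":0,"turn":0},{"x":0,"y":0,"z":0,"turn":0},{"x":0,"y":0,"z":0,"turn":0}]' 0 40
```

```text
time_s: 20.5
tool_pos: [0.461, -0.2705, 0.0669]
tool_rot: [179.9, -0.1, 9.7]
force: [-0.2, 0.3, -0.3]
grip_width: 0.0446
grasp_force: 0.0
time_s: 21.0
tool_pos: [0.46, -0.2703, 0.0656]
tool_rot: [180.0, 0.0, 9.7]
force: [-0.7, -0.1, -0.8]
grip_width: 0.0128
grasp_force: 0.0
```

```bash
python3 -m crank '[{"x":0,"y":0,"z":0,"turn":0},{"x":0,"y":0,"z":0,"turn":0}]'
python3 - <<'E'
from h import *
cs=[]
w=cv2.resize(imaging.read_camera("wrist")[130:330,156:356],(400,400),interpolation=cv2.INTER_CUBIC)
s=cv2.resize(imaging.read_camera("scene")[220:320,120:220],(400,400),interpolation=cv2.INTER_CUBIC)
np.savez("w5.npz",im=imaging.read_camera("wrist"),**imaging.get_calibration("wrist"))
cv2.imwrite("pics/p1.png",np.clip(np.hstack([w,s])[...,::-1].astype(float)*1.6,0,255).astype(np.uint8))
E
```

```text
time_s: 21.25
tool_pos: [0.46, -0.2702, 0.0655]
tool_rot: [180.0, 0.0, 9.7]
force: [0.2, -0.5, 0.4]
grip_width: 0.0013
grasp_force: 0.0
```

View pics/p1.png

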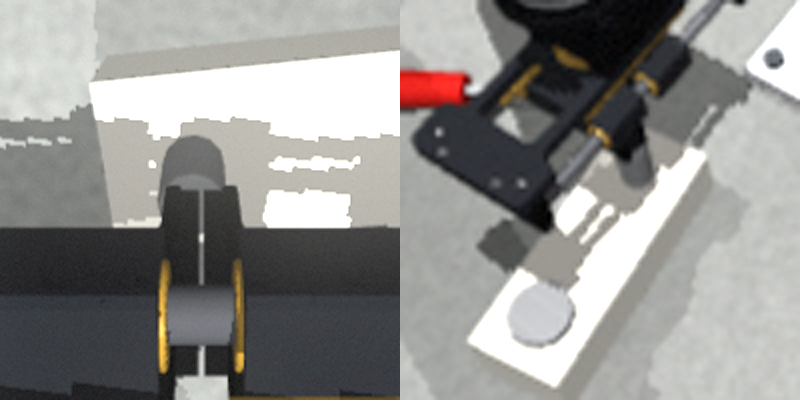

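The last picture shows the fingers fully closed with the pin's head still standing in the rack, so they missed it. They closed either behind the head or above it. I'll tell which by projecting both cases.

Run:
```python
from h import *
np.set_printoptions(precision=3,suppress=True,linewidth=220)
s=imaging.get_calibration("scene");o=env.get_obs();p=o["tool_pos"];print(p,o["grip_width"])
u=np.array([.986,.167,0])
print("pin top",proj(s,(.4612,-.2684,.074)),"shoulder",proj(s,(.4612,-.2684,.04)))
print("A tip",proj(s,p-.015*u-[0,0,.019]),"B tip",proj(s,p+[0,0,.015]),"nominal",proj(s,p-[0,0,.019]),"tcp",proj(s,p))
print(cv2.cvtColor(imaging.read_camera("scene"),cv2.COLOR_RGB2GRAY)[238:274,164:194])
```

```text
[ 0.46  -0.27   0.066] 0.00030516382633509367
pin top [176.814 257.057] shoulder [179.042 264.019]
A tip [172.912 260.054] B tip [175.448 255.884] nominal [177.732 262.926] tcp [176.473 259.045]
[[ 13  15  15 ...  63  69  69]
 [ 17  22  25 ...  67  70  69]
 [ 16  26  33 ...  68  70  68]
 ...
 [195 195 195 ...  94  93  93]
 [195 194 172 ...  93  93  92]
 [195 195 132 ...  92  92  96]]
```

Run:
```python
from h import *
im=cv2.cvtColor(imaging.read_camera("scene"),cv2.COLOR_RGB2GRAY)[240:272,162:194]
print("    "+" ".join("%3d"%x for x in range(162,194)))
for i,r in enumerate(im):print(240+i," ".join("%3d"%v for v in r))
```

```text
162 163 164 165 166 167 168 169 170 171 172 173 174 175 176 177 178 179 180 181 182 183 184 185 186 187 188 189 190 191 192 193
240  14  12  17  27  31  32  31  34  31  19  17  23  35  40  25  12  21  52  65  98  83  42  21  17  15  17  25  55  67  69  70  69
241  12  13  14  23  29  31  33  34  23  16  21  34  42  34  25  16  34  65  78  68  79  62  30  15  16  26  50  66  70  70  69  68
242  21  17  16  28  32  32  31  24  16  18  33  42  37  32  33  29  43  63  67  55  46  61  36  16  26  50  65  71  71  70  69  68
243  31  24  27  31  33  33  25  16  19  38  44  39  33  34  33  32  32  38  44  55  51  47  27  22  51  67  70  70  71  70  71  71
244  31  33  31  32  34  30  18  15  31  48  43  34  32  33  31  33  33  28  24  57  64  55  44  51  67  70  69  68  70  70  72  70
245  31  33  33  32  30  18  13  24  40  38  34  32  31  32  33  32  30  25  15  45  67  71  64  70  70  70  68  67  71  71  69  69
246  33  32  32  27  20  14  26  39  39  35  32  32  32  35  32  32  27  19  16  32  61  69  70  71  71  71  70  70  71  70  70  70
247  32  32  30  20  14  22  42  44  36  34  32 
[... 2551 characters left out ...]
 176 196 196 195 196 195 195 164 107  90
267  80 142 185 195 163 114  96  96  97  97  96  96  96  96  96  93  85  86  87  93  96 137 185 196 196 196 196 196 182 132  98  93
268 126 185 197 195 195 164 113  97  97  96  96  96  96  96  97  96  96  96  96  96 137 185 196 196 197 196 196 188 142 102  93  93
269 169 190 195 195 195 195 163 114  96  96  96  97  96  96  96  97  96  96  97 137 184 196 196 196 196 197 196 165 108  90  93  93
270 190 194 195 195 196 195 172 118  95  96  96  96  96  97  96  97  97  95  96 176 196 196 196 196 196 196 181 132  97  93  92  93
271 196 194 194 194 195 173 119  95  96 137 148 114  96  96  96  96  97  97 137 184 196 195 196 196 195 189 145 103  93  93  92  93
```

```bash
python3 -m crank '[{"x":0,"y":0,"z":-0.003,"turn":0},{"x":0,"y":0,"z":-0.003,"turn":0},{"x":0,"y":0,"z":-0.003,"turn":0},{"x":0,"y":0,"z":-0.003,"turn":0},{"x":0,"y":0,"z":-0.003,"turn":0},{"x":0,"y":0,"z":-0.003,"turn":0},{"x":0.001,"y":-0.002,"z":0.002,"turn":0},{"x":0.001,"y":-0.002,"z":0.005,"turn":0},{"x":0.001,"y":-0.002,"z":0.008,"turn":0},{"x":0.001,"y":-0.002,"z":0.008,"turn":0}]' 0.045
python3 - <<'E'
from h import *
np.set_printoptions(precision=4,suppress=True)
c=imaging.get_calibration("wrist");im=imaging.read_camera("wrist");g=cv2.cvtColor(im,cv2.COLOR_RGB2GRAY)
o=env.get_obs();print(o["tool_pos"],o["force"])
im=g[214:262:2,200:312:3]
print("     "+" ".join("%3d"%x for x in range(200,312,3)))
for i,r in enumerate(im):print(214+2*i," ".join("%3d"%v for v in r))
print(proj(c,(.4612,-.2684,.074)))
E
```

```text
time_s: 22.75
tool_pos: [0.4604, -0.2679, 0.0572]
tool_rot: [-180.0, 0.0, 9.7]
force: [0.4, 0.3, -0.5]
grip_width: 0.0453
grasp_force: 0.0
[ 0.4605 -0.268   0.0574] [-0.2091 -1.5859  0.4452]
     200 203 206 209 212 215 218 221 224 227 230 233 236 239 242 245 248 251 254 257 260 263 266 269 272 275 278 281 284 287 290 293 296 299 302 305 308 311
214  86  82  73 116 116 181 181 191 215 215 195 117 182 181  70  71  72  71  72  73  72  73  70  70 216 217 216 118 117 118 120 118 118 118 119 117 117 119
216  84  71  74 115 117 115 115 117 116 117 167 118 118 111  69  70  71  70  72  72  72  71  71  70 182 191 217 118 119 117 117 118 118 117 116 117 118 118
218  85  73  72 103 115 115 115 115 117 117 116 116 118 110  69  69  69  71  72  71  71  71  70  74 113 117 118 117 117 117 116 116 117 118 119 117 117 118
220  86  71  70  94 115 116 115 116 116 115 116 116 117 107  70  68  70  70  71  70  71  70  68  78 103 118 117 118 116 118 117 117 118 117 115 117 116 117
222  71  70  87  86 115 115 115 116 117 115 117 117 117  96  71  73  70  71  69  71  71  76  74  76  97 116 118 118 117 117 116 
[... 2311 characters left out ...]
 130 146 146 147 146 147 146 147 139  33  36  34  33  33
254  28  28  27  29  29  66 145 146 129 147 144 146 146 146 129 128 111  82  78  78  78  99 128 147 146 145 147 146 146 146 138 132 121  34  35  36  34  34
256  28  27  30  28  28  63 146 146 146 146 145 145 147 146 147 146 146 146 121 130 146 146 147 139 133 128 120 100 102  84  84  81  79  32  32  33  34  34
258  25  27  29  28  29  71 145 145 145 146 146 146 145 146 146 146 137 133 125 119 100  90  82  82  82  85  84  85  86  81  80  82  80  32  31  32  32  31
260  27  28  28  28  31  82 146 145 146 138 132 123 111 100  91  82  79  84  78  80  79  82  83  83  83  86  87  86  88  83  80  84  82  33  32  32  33  31
[256.5724 240.2513]
```

```bash
python3 -m crank '[{"x":0.0005,"y":0.0005,"z":0.005,"turn":0},{"x":0.0005,"y":0.0005,"z":0.010,"turn":0},{"x":0.0005,"y":0.0005,"z":0.014,"turn":0},{"x":0.0005,"y":0.0005,"z":0.014,"turn":0}]'
python3 -m crank '[{"x":0,"y":0,"z":0.004,"turn":0},{"x":0,"y":0,"z":0.008,"turn":0},{"x":0,"y":0,"z":0.008,"turn":0}]'
```

```text
time_s: 23.3
tool_pos: [0.4609, -0.2683, 0.043]
tool_rot: [-180.0, 0.0, 9.7]
force: [0.2, -0.0, -0.7]
grip_width: 0.0451
grasp_force: 0.0
time_s: 23.68
tool_pos: [0.4609, -0.2683, 0.0352]
tool_rot: [-180.0, 0.0, 9.7]
force: [-0.2, -0.4, 0.4]
grip_width: 0.0449
grasp_force: 0.0
```

```bash
python3 -m crank '[{"x":0,"y":0,"z":0,"turn":0},{"x":0,"y":0,"z":0,"turn":0},{"x":0,"y":0,"z":0,"turn":0},{"x":0,"y":0,"z":0,"turn":0},{"x":0,"y":0,"z":0,"turn":0}]' 0 40
```

```text
time_s: 24.3
tool_pos: [0.4613, -0.2685, 0.0357]
tool_rot: [180.0, -0.0, 9.7]
force: [-0.5, 0.4, 0.8]
grip_width: 0.0187
grasp_force: 40.0
```

```bash
python3 -m crank '[{"x":0,"y":0,"z":-0.02,"turn":0},{"x":0,"y":0,"z":-0.06,"turn":0},{"x":0,"y":0,"z":-0.105,"turn":0},{"x":0.015,"y":-0.02,"z":-0.125,"turn":0},{"x":0.04,"y":-0.05,"z":-0.125,"turn":0},{"x":0.07,"y":-0.088,"z":-0.125,"turn":0},{"x":0.1,"y":-0.127,"z":-0.125,"turn":0},{"x":0.13,"y":-0.165,"z":-0.125,"turn":0},{"x":0.15,"y":-0.19,"z":-0.125,"turn":0},{"x":0.1556,"y":-0.1978,"z":-0.125,"turn":0},{"x":0.1556,"y":-0.1978,"z":-0.125,"turn":0},{"x":0.1556,"y":-0.1978,"z":-0.125,"turn":0}]'
python3 - <<'E'
from h import *
np.set_printoptions(precision=4,suppress=True)
o=env.get_obs();Rt=R.from_euler("xyz",o["tool_rot"],degrees=True).as_matrix();print(o["tool_pos"],o["force"],o["grip_width"],Rt.T@(np.array([.5813,-.0473,.135])-o["tool_pos"]))
c=imaging.get_calibration("wrist");im=imaging.read_camera("wrist");g=cv2.cvtColor(im,cv2.COLOR_RGB2GRAY);np.savez("w6.npz",im=im,**c)
print("head pred",proj(c,np.r_[o["tool_pos"][:2],o["tool_pos"][2]+.0383]),"tip",proj(c,np.r_[o["tool_pos"][:2],o["tool_pos"][2]-.0257]),"hole",proj(c,(.5813,-.0473,.102)))
print("     "+" ".join("%3d"%x for x in range(220,296,2)))
for i in range(160,250,2):print(i," ".join("%3d"%v for v in g[i,220:296:2]))
E
```

```text
time_s: 25.8
tool_pos: [0.5808, -0.0496, 0.1606]
tool_rot: [179.9, 0.0, 9.5]
force: [-0.9, -0.6, -1.4]
grip_width: 0.0189
grasp_force: 40.0
[ 0.5808 -0.0496  0.1606] [-0.9374 -0.6462 -1.3569] 0.018897753303994468 [ 0.0008 -0.0022  0.0256]
head pred [255.5018 262.3313] tip [255.5797 211.5975] hole [252.7205 194.1146]
     220 222 224 226 228 230 232 234 236 238 240 242 244 246 248 250 252 254 256 258 260 262 264 266 268 270 272 274 276 278 280 282 284 286 288 290 292 294
160 161 161 160 160 157 156 156 157 155 156 155 156 153 155 154 153 153 152 153 153 155 155 155 157 158 157 157 159 159 161 162 163 163 166 167 167 166 165
162 157 156 156 155 153 154 154 152 151 148 149 148 148 147 144 136 130 131 139 144 147 148 148 150 151 153 152 153 153 155 155 158 157 160 160 162 163 164
164 151 152 149 150 151 152 151 151 151 152 151 152 148 141 142 141 141 142 140 143 150 147 139 141 142 149 150 152 150 150 153 150 151 152 153 155 156 158
166 151 151 152 151 151 152 150 151 152 150 153 152 151 152 151 151 151 151 152 152 152 153 152 152 151 151 151 151 152 152 152 150 149 149 150 150 152 152
1
[... 5694 characters left out ...]
  59  58  59  60  58  59  57  55  43  30  29  28  30  31  31  30  31  30  46
242  24  24  24  24  24  27  26  27  26  38  57  55  58  58  58  57  58  57  56  60  59  58  59  59  56  57  55  49  27  29  31  29  28  29  28  29  29  31
244  25  23  27  23  24  27  25  25  24  38  55  56  59  56  59  60  60  62  63  66  62  60  60  58  57  57  55  49  29  27  28  27  29  28  26  26  27  31
246  23  24  22  27  23  25  26  24  24  43  56  55  57  59  68  69  74  75  80  79  77  73  66  60  57  57  57  52  26  26  27  31  30  28  28  26  28  27
248  25  24  21  22  25  25  23  27  24  48  55  57  62  71  76  76  76  77  78  77  77  78  77  77  66  57  55  51  27  28  28  28  27  27  28  27  28  29
```

```bash
python3 -m crank '[{"x":0.0008,"y":-0.0025,"z":0.006,"turn":0},{"x":0.0008,"y":-0.0025,"z":0.016,"turn":0},{"x":0.0008,"y":-0.0025,"z":0.024,"turn":0},{"x":0.0008,"y":-0.0025,"z":0.029,"turn":0},{"x":0.0008,"y":-0.0025,"z":0.032,"turn":0},{"x":0.0008,"y":-0.0025,"z":0.034,"turn":0},{"x":0.0008,"y":-0.0025,"z":0.035,"turn":0},{"x":0.0008,"y":-0.0025,"z":0.035,"turn":0}]'
```

```text
time_s: 26.85
tool_pos: [0.5819, -0.0449, 0.1257]
tool_rot: [180.0, -0.0, 9.7]
force: [-0.1, -0.5, -0.4]
grip_width: 0.019
grasp_force: 40.0
```

```bash
python3 -m crank '[{"x":-0.0003,"y":0.001,"z":0.0,"turn":0},{"x":-0.0005,"y":0.0018,"z":0.0,"turn":0},{"x":-0.0005,"y":0.0018,"z":0.001,"turn":0},{"x":-0.0005,"y":0.0018,"z":0.002,"turn":0},{"x":-0.0005,"y":0.0018,"z":0.003,"turn":0},{"x":-0.0005,"y":0.0018,"z":0.003,"turn":0}]'
```

```text
time_s: 27.6
tool_pos: [0.5815, -0.0466, 0.1224]
tool_rot: [-180.0, 0.0, 9.7]
force: [-0.7, -0.1, -0.5]
grip_width: 0.0192
grasp_force: 40.0
```

```bash
python3 -m crank '[{"x":0,"y":0,"z":0.0015,"turn":0},{"x":0,"y":0,"z":0.003,"turn":0},{"x":0,"y":0,"z":0.0045,"turn":0},{"x":0,"y":0,"z":0.0055,"turn":0},{"x":0,"y":0,"z":0.0055,"turn":0}]'
```

```text
time_s: 28.22
tool_pos: [0.5815, -0.0466, 0.1169]
tool_rot: [180.0, 0.0, 9.7]
force: [-0.6, 0.2, -0.5]
grip_width: 0.0191
grasp_force: 40.0
```

```bash
python3 -m crank '[{"x":0,"y":0,"z":0.0005,"turn":0},{"x":0,"y":0,"z":0.001,"turn":0},{"x":0,"y":0,"z":0.0015,"turn":0},{"x":0,"y":0,"z":0.0015,"turn":0}]'
```

```text
time_s: 28.72
tool_pos: [0.5816, -0.0466, 0.1157]
tool_rot: [180.0, -0.0, 9.7]
force: [0.1, 0.3, 0.4]
grip_width: 0.0189
grasp_force: 40.0
```

```bash
python3 -m crank '[{"x":0,"y":0,"z":0.0004,"turn":0},{"x":0,"y":0,"z":0.0008,"turn":0},{"x":0,"y":0,"z":0.001,"turn":0},{"x":0,"y":0,"z":0.001,"turn":0}]'
```

```text
time_s: 29.22
tool_pos: [0.582, -0.0465, 0.1155]
tool_rot: [180.0, -0.0, 9.7]
force: [-1.7, 0.1, 5.7]
grip_width: 0.0192
grasp_force: 40.0
```

```bash
python3 -m crank '[{"x":0,"y":-0.001,"z":0,"turn":0},{"x":0,"y":-0.002,"z":0,"turn":0},{"x":-0.0001,"y":-0.003,"z":0,"turn":0},{"x":-0.0002,"y":-0.004,"z":0,"turn":0}]'
```

```text
time_s: 29.72
tool_pos: [0.5817, -0.0456, 0.1156]
tool_rot: [179.7, -0.1, 9.6]
force: [0.4, -5.5, 6.4]
grip_width: 0.0193
grasp_force: 40.0
```

```bash
python3 -m crank '[{"x":-0.0001,"y":-0.001,"z":0,"turn":0},{"x":-0.0002,"y":-0.002,"z":0,"turn":0},{"x":-0.0003,"y":-0.003,"z":0,"turn":0},{"x":-0.0005,"y":-0.004,"z":0,"turn":0}]'
```

```text
time_s: 30.22
tool_pos: [0.5811, -0.0439, 0.1156]
tool_rot: [179.6, -0.1, 9.5]
force: [1.0, -8.0, 4.5]
grip_width: 0.0193
grasp_force: 40.1
```

```bash
python3 -m crank '[{"x":-0.0002,"y":-0.001,"z":0,"turn":0},{"x":-0.0003,"y":-0.002,"z":0,"turn":0},{"x":-0.0003,"y":-0.002,"z":0,"turn":0},{"x":-0.0003,"y":-0.002,"z":0,"turn":0}]'
```

```text
time_s: 30.72
tool_pos: [0.5804, -0.0419, 0.1156]
tool_rot: [179.6, -0.1, 9.5]
force: [2.1, -7.2, 4.2]
grip_width: 0.019
grasp_force: 40.1
```

```bash
python3 -m crank '[{"x":-0.0003,"y":-0.001,"z":0,"turn":0},{"x":-0.0006,"y":-0.002,"z":0,"turn":0},{"x":-0.0008,"y":-0.003,"z":0,"turn":0},{"x":-0.0008,"y":-0.003,"z":0,"turn":0},{"x":-0.0008,"y":-0.003,"z":0,"turn":0},{"x":-0.0008,"y":-0.003,"z":0,"turn":0}]'
```

```text
time_s: 31.48
tool_pos: [0.5793, -0.0391, 0.1155]
tool_rot: [179.6, -0.1, 9.5]
force: [1.4, -8.4, 3.3]
grip_width: 0.0188
grasp_force: 40.1
```

```bash
python3 -m crank '[{"x":-0.0003,"y":-0.001,"z":0.0002,"turn":0},{"x":-0.0006,"y":-0.002,"z":0.0004,"turn":0},{"x":-0.0009,"y":-0.003,"z":0.0004,"turn":0},{"x":-0.0011,"y":-0.004,"z":0.0004,"turn":0},{"x":-0.0011,"y":-0.004,"z":0.0004,"turn":0},{"x":-0.0011,"y":-0.004,"z":0.0004,"turn":0}]'
```

```text
time_s: 32.22
tool_pos: [0.5781, -0.0356, 0.1155]
tool_rot: [179.6, -0.2, 9.5]
force: [3.2, -7.9, 5.2]
grip_width: 0.0188
grasp_force: 40.2
```

```bash
python3 -m crank '[{"x":-0.0003,"y":-0.001,"z":0,"turn":0},{"x":-0.0006,"y":-0.002,"z":0,"turn":0},{"x":-0.0009,"y":-0.003,"z":0,"turn":0},{"x":-0.0010,"y":-0.0035,"z":0,"turn":0},{"x":-0.0010,"y":-0.0035,"z":0,"turn":0},{"x":-0.0010,"y":-0.0035,"z":0,"turn":0}]'
```

```text
time_s: 32.98
tool_pos: [0.5766, -0.0323, 0.1155]
tool_rot: [179.6, -0.2, 9.5]
force: [1.8, -9.0, 5.5]
grip_width: 0.019
grasp_force: 40.2
```

```bash
python3 -m crank '[{"x":0.0010,"y":0.003,"z":0,"turn":0},{"x":0.0018,"y":0.006,"z":0,"turn":0},{"x":0.0025,"y":0.009,"z":0,"turn":0},{"x":0.0032,"y":0.012,"z":0,"turn":0},{"x":0.0036,"y":0.015,"z":0,"turn":0},{"x":0.0040,"y":0.018,"z":0,"turn":0},{"x":0.0041,"y":0.0205,"z":0,"turn":0},{"x":0.0041,"y":0.0225,"z":0,"turn":0},{"x":0.0041,"y":0.0245,"z":0,"turn":0},{"x":0.0041,"y":0.0245,"z":0,"turn":0}]'
```

```text
time_s: 34.22
tool_pos: [0.5814, -0.0424, 0.1154]
tool_rot: [-179.5, 0.0, 9.9]
force: [-4.7, 9.9, 11.2]
grip_width: 0.019
grasp_force: 40.4
```

```bash
python3 -m crank '[{"x":0,"y":0.001,"z":-0.0002,"turn":0},{"x":0,"y":0.002,"z":-0.0003,"turn":0},{"x":0,"y":0.003,"z":-0.0003,"turn":0},{"x":0,"y":0.003,"z":-0.0003,"turn":0},{"x":0,"y":0.003,"z":-0.0003,"turn":0}]'
```

```text
time_s: 34.85
tool_pos: [0.582, -0.0455, 0.1154]
tool_rot: [-179.5, 0.0, 9.9]
force: [-5.1, 10.3, 9.3]
grip_width: 0.0192
grasp_force: 40.3
```

```bash
python3 -m crank '[{"x":-0.0002,"y":0.001,"z":0,"turn":0},{"x":-0.0003,"y":0.002,"z":0,"turn":0},{"x":-0.0004,"y":0.003,"z":0,"turn":0},{"x":-0.0004,"y":0.003,"z":0,"turn":0},{"x":-0.0004,"y":0.003,"z":0,"turn":0}]'
```

```text
time_s: 35.48
tool_pos: [0.5825, -0.0492, 0.1154]
tool_rot: [-179.5, -0.0, 9.9]
force: [-4.1, 9.5, 7.8]
grip_width: 0.0192
grasp_force: 40.3
```

```bash
python3 -m crank '[{"x":-0.0004,"y":0.001,"z":0,"turn":0},{"x":-0.0008,"y":0.002,"z":0,"turn":0},{"x":-0.0010,"y":0.003,"z":0,"turn":0},{"x":-0.0010,"y":0.003,"z":0,"turn":0},{"x":-0.0010,"y":0.003,"z":0,"turn":0}]'
```

```text
time_s: 36.1
tool_pos: [0.5823, -0.056, 0.1144]
tool_rot: [-179.8, -0.0, 9.8]
force: [-1.6, 4.5, 3.3]
grip_width: 0.0184
grasp_force: 40.1
```

```bash
python3 -m crank '[{"x":-0.0003,"y":0.001,"z":0,"turn":0},{"x":-0.0006,"y":0.002,"z":0,"turn":0},{"x":-0.0009,"y":0.003,"z":0,"turn":0},{"x":-0.0009,"y":0.003,"z":0,"turn":0},{"x":-0.0009,"y":0.003,"z":0,"turn":0}]'
```

```text
time_s: 36.72
tool_pos: [0.582, -0.0591, 0.1142]
tool_rot: [-179.7, -0.0, 9.8]
force: [-0.8, 4.8, 0.7]
grip_width: 0.0191
grasp_force: 40.1
```

```bash
python3 -m crank '[{"x":0,"y":0,"z":0.0007,"turn":0},{"x":0,"y":0,"z":0.0014,"turn":0},{"x":0,"y":0,"z":0.002,"turn":0},{"x":0,"y":0,"z":0.002,"turn":0}]'
```

```text
time_s: 37.22
tool_pos: [0.5824, -0.059, 0.113]
tool_rot: [-179.8, -0.1, 9.8]
force: [-1.1, 5.9, 3.6]
grip_width: 0.0191
grasp_force: 40.1
```

```bash
python3 -m crank '[{"x":0,"y":-0.001,"z":0.0003,"turn":0},{"x":0,"y":-0.002,"z":0.0005,"turn":0},{"x":0,"y":-0.003,"z":0.0005,"turn":0},{"x":0,"y":-0.003,"z":0.0005,"turn":0}]'
```

```text
time_s: 37.72
tool_pos: [0.5822, -0.0587, 0.1123]
tool_rot: [-180.0, -0.1, 9.7]
force: [0.2, 4.5, 5.4]
grip_width: 0.0187
grasp_force: 40.0
```

```bash
python3 -m crank '[{"x":0,"y":-0.001,"z":0.0004,"turn":0},{"x":0,"y":-0.002,"z":0.0008,"turn":0},{"x":0,"y":-0.003,"z":0.001,"turn":0},{"x":0,"y":-0.004,"z":0.001,"turn":0},{"x":0,"y":-0.004,"z":0.001,"turn":0}]'
```

```text
time_s: 38.35
tool_pos: [0.5809, -0.0573, 0.1104]
tool_rot: [179.9, 0.0, 9.6]
force: [3.1, 0.1, -1.9]
grip_width: 0.019
grasp_force: 40.0
```

```bash
python3 -m crank '[{"x":0,"y":0,"z":0.0012,"turn":0},{"x":0.0003,"y":0,"z":0.0024,"turn":0},{"x":0.0005,"y":0,"z":0.0036,"turn":0},{"x":0.0005,"y":0,"z":0.0046,"turn":0},{"x":0.0005,"y":0,"z":0.0046,"turn":0}]'
```

```text
time_s: 38.98
tool_pos: [0.5816, -0.0567, 0.1063]
tool_rot: [179.9, 0.0, 9.6]
force: [2.7, -4.6, 1.3]
grip_width: 0.0187
grasp_force: 40.0
```

```bash
python3 -m crank '[{"x":0,"y":0,"z":0.0015,"turn":0},{"x":0,"y":0,"z":0.003,"turn":0},{"x":0,"y":0,"z":0.0045,"turn":0},{"x":0,"y":0,"z":0.0055,"turn":0},{"x":0,"y":0,"z":0.0055,"turn":0}]'
```

```text
time_s: 39.6
tool_pos: [0.5816, -0.0565, 0.1007]
tool_rot: [179.9, -0.0, 9.6]
force: [2.7, -4.8, 1.0]
grip_width: 0.0189
grasp_force: 40.0
```

```bash
python3 -m crank '[{"x":0,"y":0.001,"z":0.001,"turn":0},{"x":0,"y":0.002,"z":0.002,"turn":0},{"x":0,"y":0.002,"z":0.003,"turn":0},{"x":0,"y":0.002,"z":0.0035,"turn":0},{"x":0,"y":0.002,"z":0.0035,"turn":0}]'
```

```text
time_s: 40.22
tool_pos: [0.5815, -0.0569, 0.0976]
tool_rot: [-180.0, 0.0, 9.7]
force: [-1.1, -0.1, 4.9]
grip_width: 0.0188
grasp_force: 40.0
```

```bash
python3 -m crank '[{"x":0,"y":0,"z":0.0003,"turn":0},{"x":0,"y":0,"z":0.0005,"turn":0},{"x":0,"y":0,"z":0.0005,"turn":0}]'
python3 -m crank '[{"x":0,"y":0,"z":0,"turn":0},{"x":0,"y":0,"z":0,"turn":0},{"x":0,"y":0,"z":0,"turn":0},{"x":0,"y":0,"z":0,"turn":0}]' 0.04
python3 -m crank '[{"x":0,"y":0,"z":-0.01,"turn":0},{"x":0,"y":0,"z":-0.03,"turn":0},{"x":0,"y":0,"z":-0.07,"turn":0},{"x":-0.04,"y":0,"z":-0.12,"turn":0},{"x":-0.08,"y":0,"z":-0.15,"turn":0},{"x":-0.1,"y":0,"z":-0.16,"turn":0},{"x":-0.1,"y":0,"z":-0.16,"turn":0},{"x":-0.1,"y":0,"z":-0.16,"turn":0}]'
python3 - <<'E'
from h import *
np.set_printoptions(precision=4,suppress=True)
c=imaging.get_calibration("wrist");im=imaging.read_camera("wrist");g=cv2.cvtColor(im,cv2.COLOR_RGB2GRAY)
print(env.get_obs()["tool_pos"])
for z in(.136,.154):print(z,proj(c,(.5815,-.0569,z)),proj(c,(.5815,-.0669,z)))
print(proj(c,(.5319,-.0548,.112)))
u,v=proj(c,(.5815,-.0569,.136)).astype(int)
print("     "+" ".join("%3d"%x for x in range(u-30,u+30,2)))
for i in range(max(v-30,0),v+30,2):print(i," ".join("%3d"%q for q in g[i,u-30:u+30:2]))
E
```

```text
time_s: 40.6
tool_pos: [0.5816, -0.0568, 0.0975]
tool_rot: [-180.0, 0.0, 9.7]
force: [-2.0, 0.0, 7.6]
grip_width: 0.0192
grasp_force: 40.0
time_s: 41.1
tool_pos: [0.5816, -0.0575, 0.0965]
tool_rot: [-180.0, 0.0, 9.7]
force: [0.8, -0.1, -0.0]
grip_width: 0.0392
grasp_force: 0.0
time_s: 42.1
tool_pos: [0.4838, -0.0742, 0.2572]
tool_rot: [180.0, -0.0, 9.7]
force: [-0.7, 0.5, -0.1]
grip_width: 0.0398
grasp_force: 0.0
[ 0.4838 -0.074   0.2567]
0.136 [254.947   60.5633] [266.5405  62.6724]
0.154 [254.8738  59.2325] [267.2232  61.4816]
[244.2782 115.8515]
     224 226 228 230 232 234 236 238 240 242 244 246 248 250 252 254 256 258 260 262 264 266 268 270 272 274 276 278 280 282
30 193 206 205 204 202 204 200 197 195 192 191 192 193 193 194 193 195 195 195 194 195 195 194 195 197 190 168 159 175 198
32 192 196 197 198 202 196 201 197 197 195 193 192 190 188 185 190 191 191 191 192 195 194 196 197 197 196 197 194 182 156
34 189 192 192 192 193 194 193 194 195 195 194 194 196 196 194 189 179 171 165 177 186 192 192 193 196 197 198 197 197 198
36 191 193 193 192 194 192 193 194 194 193 195 195 
[... 2569 characters left out ...]
2 188 188 108 105 105 104 102 105 133 191 187 189 191 191 188 180 186 189 188 189 189
80 182 186 186 183 183 184 184 184 182 186 186 189 173 147 144 136 187 187 189 188 187 190 190 185 181 185 188 186 185 185
82 182 186 188 182 184 184 182 183 182 186 185 188 183 186 184 185 186 186 186 190 187 191 190 182 181 186 187 187 185 185
84 182 186 186 181 183 184 182 181 183 185 186 187 180 185 184 184 185 189 186 190 186 188 189 179 182 185 185 185 185 184
86 183 184 184 181 182 181 184 181 185 185 188 183 181 183 182 186 185 188 185 186 186 188 186 177 183 184 185 183 185 185
88 183 184 182 181 183 181 184 179 184 184 186 181 183 179 181 185 184 186 184 185 188 188 183 179 183 183 183 182 184 186
```

```bash
python3 -c "
from cell import env
print(env.sign_off())"
```

```text
the job is handed in; nothing more can be done
None
```

I wound the wheel three clockwise turns (about 1° over, by camera), then eased the lock pin into the hidden hole until it bottomed at its fully home height, let go and signed off at about 42 s; the highest sideways pull I read on the sprung knob was about 5 N.

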